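# Find the machine foot that still grips

### The job

Of the two square machine feet on the painted spots one has a good gripping sole, the other's is worn slick, and they look the same. Keeping them flat on the table, drag each at least 6 cm across it by its post and feel which one drags harder; then slide the harder-dragging one wholly inside the three-sided bay through its open front, and leave the slick one standing on the table well clear of the bay.

Things in the scene. Friction and masses are not known exactly. Their poses are not given: they have to be found in the camera images.
- spot_left_center (a point): Centre of the foot on the left painted spot at the start, 35 mm above the table; this point stays where it is when the foot moves. Foot: flange 84 x 84 mm, 14 mm thick with its black sole pad, boss 42 mm across up to 22 mm high, central upright round post 20 mm in diameter, top 70 mm above the table; 0.9 kg within 6 %. Table is free from here to the right spot and the bay, but ends some 90 mm left of it and 80 mm towards the robot.
- spot_right_center (a point): Centre of the foot on the right painted spot at the start, 35 mm above the table; the point stays put. Same shape, size and mass; either foot may be the good one. Only the soles' rub differs: with no load up or down the good foot takes about 4.5 to 7 N to drag, the worn one 0.6 to 1.2 N; a stiff grip may shift both by 2 N. Table free from here to the left spot and the bay.
- bay_center (a point): Centre of the floor inside the bay, at table height: a fixed aluminium fence of three straight bars 12 mm thick, 18 mm high; its floor is the table itself. Inside 150 mm wide (its y) and 130 mm deep (its x); x points from the open front, facing the robot, to the closed back. Open front 65 mm before this point, back wall 65 mm behind it, side walls 75 mm to either side.

How it is judged:
On the way:
1. each foot has been dragged at least 5 cm from where it stood (distance of each of foot_worn_center, foot_good_center from where it was at the start of the episode above 0.05 m), for 0.1 s.
At the end, for the whole second after the job is handed in: The foot that drags harder stands flat on the table wholly inside the bay (its flange behind the line of the open front, its post no more than 27 mm in front of the bay's centre), the slick foot stands flat on the table with its post more than 110 mm from the bay's centre, and both are at rest (x of foot_good_center in the frame of bay_center between -0.027 and 0.06 m and y of foot_good_center in the frame of bay_center between -0.06 and 0.06 m and horizontal distance between foot_worn_center and bay_center above 0.11 m and angle between each of foot_worn_center, foot_good_center's own z axis and vertical below 0.1 rad and height (world z) of foot_worn_center between 0.03 and 0.04 m and height (world z) of foot_good_center between 0.03 and 0.04 m and linear speed of each of foot_worn, foot_good below 0.01 m/s); the robot touches nothing.
It fails at once if a foot lifted more than 15 mm off the table (height (world z) of any of foot_worn_center, foot_good_center above 0.05 m).
It fails at once if a foot tipped by more than 15 degrees (angle between any of foot_worn_center, foot_good_center's own z axis and vertical above 0.26 rad).
It also fails if it takes over 64 s, if anything falls off the work surface, if the arm or the gripper's body presses on something with over 40 N, if the wrist force passes 120 N, or if a joint passes its speed limit or range.

### The arm

A 6-joint arm with a two-finger parallel gripper is mounted at the origin on a cart in front of the work surface, level with it; the furniture and walls round the work are solid. World frame = base frame: x ahead of the robot, y to its left, z up, the work surface at z = 0. Lengths are in m, angles in rad, forces in N, time in s.
With the tool pointing down it reaches from about 0.375 to 0.9 m from the base axis. Payload 3.1 kg.
Tool frame: the origin (TCP) lies at the very end of the fingers, on their centre line; the grasp point (between the pads) lies 19 mm behind it (robot.grip_depth is the distance from the TCP to the grasp point, in m); z points along the fingers, y is the direction in which the jaws open and shut (so a half turn about z gives the same grasp; the last joint's range is limited). The gripper opens to 87 mm and grips with 3 to 60 N. Pads are 19 mm wide; open, the fingers measure 117 mm over their backs; the gripper's body (75 mm by 190 mm) begins 51 mm behind the grasp point.
Start: joints at [-1.47, 0.527, 1.433, -0, 1.181, -0.178], TCP at [0.173, -0.601, 0.223] pointing down, gripper open.
Joint ranges: [-3.08, 3.08], [-0.75, 2.2], [0.22, 2.44], [-1.43, 4.57], [0, 2.65], [-2.85, 2.85]. Speed limits (rad/s): [2.79, 2.79, 3.14, 3.14, 3.14, 3.14].

### API

Orientations are given as a unit quaternion [x, y, z, w].
In Python, from rig import robot gives the robot as it stands.
- The arm moves only by the tool drive_tool, never from a script. Its argument "series" is a list of rows, each a list of 7 numbers: the shift along the tool's x, y, z in m, then the turn, a rotation vector about the tool's x, y, z in degrees, then the opening, from 0 (shut) to 1 (fully open). A call has 1 to 5 rows; each row shifts and turns the commanded pose from where the row before left it, along the tool's axes as they then stand; what a row does not reach is not made up. A row lasts 1/8 s, in which the tool goes at most 62.5 mm and 10.7 degrees, less where a joint would pass 70% of its speed; a pose out of reach is approached as far as the arm can. A call is refused whole if a number of a shift passes 0.0625 or a number of a turn 10.7, either way. A call with a gripper value outside its range is refused whole. The fingers move at their own pace and stop on an object; "squeeze" is the grip in N (left out, the last holds). Time passes only in rows, so rows that do not move let the fingers close. It gives the time, the measured TCP pose, the force and the opening at its end, in the units of the state.
- robot.get_obs(): the state, without advancing time (a new reading comes with each control period).
- robot.camera(name): name is "scene" or "top" or "wrist"; returns (picture, depth): 400x640x3 uint8, blue, green, red; 400x640 float32, m along the optical axis (not along the pixel's ray), 0 where there is no reading.
- robot.camera_model(name): a dict with "fx", "fy", "cx", "cy" (pixels), "R" (3x3) and "t" (3): a world point X has camera coordinates R X + t. Camera axes: x right, y down, z forward; pixel columns grow to the right and rows downward; lengths in m; the calibration is good to about 2 mm. A picture is of the moment at which its call begins: read the wrist's pose just before it. camera_model takes no time and is no camera call; for the wrist camera it gives the pose at the moment of the call.
- robot.hand_in(): hands the job in, once; it reports no verdict.
The state is a dict: "time": time; "q": joint angles; "joint_velocities": joint speeds; "joint_torque": joint torques, N m; "position": TCP position; "tool_rot": TCP orientation; "ft_force": force on the tool from outside, world axes, zero at the start; "moment": the same for the moment, N m; "grip_width": finger opening in m.
Only numpy, scipy, OpenCV 4.12 (cv2) and the standard library are available. Lean on these libraries where they do the work, as an engineer would, in place of code of your own. Each camera call takes 0.05 s, during which the arm holds its last target. There are 200 camera calls.

## Working session

There is one attempt and no reset: what is moved stays moved. The work goes in short steps, Python scripts to look and compute and a tool call to move; the robot and the scene stay as the last step left them, time stands still between calls to the robot, and variables do not carry over. Pictures are saved under pics/ and viewed, about 8 in all and at most 12, crops included, and the job is handed in when it is done.

Besides the shell and the picture viewer there is one more tool, called as name(argument=value, ...), one argument or row to a line, values as JSON. drive_tool: Moves the arm, as the interface text tells. Its arguments: {"type":"object","properties":{"series":{"type":"array"},"squeeze":{"type":"number"}},"required":["series"]}

```bash
mkdir -p pics; ls
python3 - <<'E'
from rig import robot
import cv2,numpy as np
o=robot.get_obs();print(o)
for n in ("top","scene"):
    p,d=robot.camera(n);cv2.imwrite(f"pics/{n}0.png",p);np.savez(f"{n}0.npz",p=p,d=d)
    m=robot.camera_model(n);print(n,{k:np.round(v,4).tolist() for k,v in m.items()})
E
```

```text
pics
{'time': 0.0, 'q': array([-1.46950299e+00,  5.28465622e-01,  1.43392800e+00, -1.73330798e-05,
        1.18139403e+00, -1.78516967e-01]), 'joint_velocities': array([-5.03599188e-04,  7.39836829e-05, -3.67768329e-04, -3.14111034e-04,
       -2.70321953e-04,  3.18430761e-04]), 'joint_torque': array([ 1.27501571e-04, -4.40043247e+01, -1.76593262e+01,  6.34314143e-02,
        5.82387589e-02, -1.71334655e-04]), 'position': array([ 0.1725448 , -0.59993223,  0.22156381]), 'tool_rot': array([ 9.90228170e-01,  1.39452379e-01,  3.43577630e-05, -1.09699049e-03]), 'ft_force': array([ 1.28867279, -0.46583334,  0.23934083]), 'moment': array([-0.01442093,  0.01097261, -0.00712236]), 'grip_width': 0.08697632301711825}
top {'fx': 433.865, 'fy': 433.865, 'cx': 318.0417, 'cy': 208.3705, 'R': [[-0.0197, -0.9996, -0.019], [-0.9878, 0.0224, -0.1544], [0.1548, 0.0158, -0.9878]], 't': [-0.0054, 0.5258, 0.8309]}
scene {'fx': 458.934, 'fy': 458.934, 'cx': 312.9994, 'cy': 199.4639, 'R': [[-0.7858, -0.6185, -0.0005], [-0.4615, 0.5869, -0.6653], [0.4118, -0.5226, -0.7466]], 't': [0.4102, 0.2698, 0.798]}
```

View pics/top0.png

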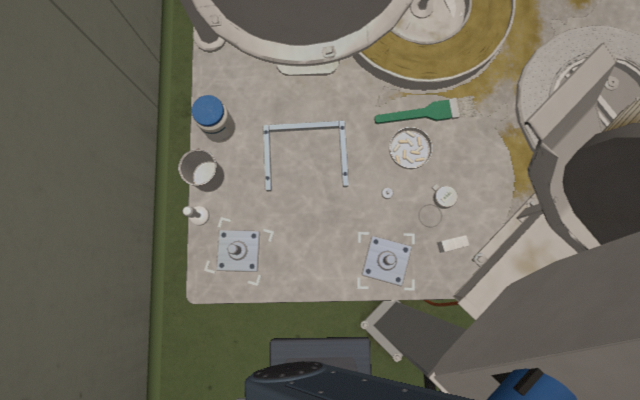

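View pics/scene0.png

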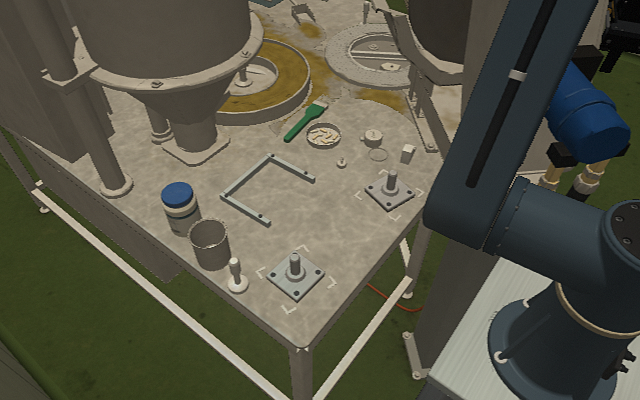

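The top view shows the left foot at about (238,250), with its post at (236,250), and the right foot at about (387,261). The bay's bars run (268,190)-(265,125)-(344,122)-(346,186), open towards the robot. A hopper hangs just beyond the bay. Next I'll measure these.

```bash
cat > h.py <<'E'
import numpy as np,cv2
from scipy.spatial.transform import Rotation as Ro
def ray(m,uv,z):
    R,t=np.array(m["R"]),np.array(m["t"]);uv=np.atleast_2d(uv).astype(float)
    d=np.c_[(uv[:,0]-m["cx"])/m["fx"],(uv[:,1]-m["cy"])/m["fy"],np.ones(len(uv))]@R
    c=-R.T@t
    return c+d*((z-c[2])/d[:,2])[:,None]
def cloud(m,d):
    v,u=np.mgrid[:400,:640];R,t=np.array(m["R"]),np.array(m["t"])
    P=np.dstack([(u-m["cx"])/m["fx"]*d,(v-m["cy"])/m["fy"]*d,d])
    return (P-t)@R
E
python3 - <<'E'
from rig import robot
from h import *
for n in ("top","scene"):
    z=np.load(n+"0.npz");p,d=z["p"],z["d"];m=robot.camera_model(n);W=cloud(m,d)
    Z=W[...,2]
    pi=p.astype(int)
    blue=((pi[...,0]-pi[...,2])>5).astype(np.uint8)*255
    blue[(d==0)|(Z>0.1)|(Z<-0.05)]=0
    k,l,s,c=cv2.connectedComponentsWithStats(cv2.morphologyEx(blue,cv2.MORPH_CLOSE,np.ones((3,3))))
    print(n)
    for i in range(1,k):
        if s[i,4]>150:
            cn=max(cv2.findContours((l==i).astype(np.uint8),cv2.RETR_EXTERNAL,cv2.CHAIN_APPROX_NONE)[0],key=cv2.contourArea)
            wp=ray(m,cn[:,0,:],.014)[:,:2]
            r=cv2.minAreaRect((wp*1000).astype(np.float32));print(s[i],"rect mm",np.round(r[0],1),np.round(r[1],1),round(r[2],1),'medZ',np.median(Z[l==i]))
    # post tops
    M=(Z>0.055)&(Z<0.085)&(d>0)
    k,l,s,c=cv2.connectedComponentsWithStats(M.astype(np.uint8))
    for i in range(1,k):
        if 20<s[i,4]<600: print('post?',s[i],np.round(W[l==i].mean(0),4),np.round(Z[l==i].max(),4))
    if n=="top":
        M=(Z>0.1)&(d>0)&(np.arange(400)[:,None]<130)&(np.arange(640)[None]<480)
        Q=W[M];print('hopper min x',[(round(y,2),np.round(Q[abs(Q[:,1]-y)<.02][:,0].min(),3),np.round(Q[abs(Q[:,1]-y)<.02][:,2].min(),3)) for y in np.arange(-.3,.31,.05) if (abs(Q[:,1]-y)<.02).any()])
        b=ray(m,[[268,190],[265,125],[344,122],[346,186]],.018);print(np.round(b,4))
        c=ray(m,[[190,301],[190,200],[450,301]],0);print('table',np.round(c,3))
        print('Ztable',np.median(Z[220:235,290:340]))
E
```

```text
top
[375 100  77  23 851] rect mm [ 729.5 -221.2] [ 41.6 161.9] 7.0 medZ 0.013520254578199853
[264 121  84  68 894] rect mm [646.3   8.7] [138.5 171.9] 1.9 medZ 0.018929086345168246
[221 231  37  40 809] rect mm [447.  149.1] [75.2 78.9] 86.9 medZ 0.015447240600137656
[ 363  237   48   48 1442] rect mm [ 420.3 -152.7] [79.5 79.6] 73.5 medZ 0.015343115771753478
post? [193  23  20  11 125] [0.9077 0.2163 0.0694] 0.085
post? [196 103  35  32 293] [0.6936 0.1797 0.074 ] 0.0849
post? [179 149  40  39 457] [0.6098 0.2202 0.0726] 0.0849
post? [458 204  82  96 524] [ 0.4326 -0.3633  0.07  ] 0.0848
post? [189 207   9  11  50] [0.5173 0.2254 0.0716] 0.085
post? [228 244  11  11  93] [0.446  0.148  0.0692] 0.0753
post? [385 255  11  10  91] [ 0.4198 -0.1524  0.0691] 0.0739
hopper min x [(np.float64(-0.15), np.float64(0.755), np.float64(0.283)), (np.float64(-0.1), np.float64(0.723), np.float64(0.282)), (np.float64(-0.05), np.float64(0.708), np.float64(0.284)), (np.float64(-0.0), np.float64(0.706), np.float64(0.285)), (np.float64(0.05), np.float64(0.709), np.float64(0.283)), (np.float64(0.1), np.
[... 790 characters left out ...]

post? [426  79   8  13  53] [ 0.5199 -0.5005  0.0649] 0.0776
post? [96 87 10 12 57] [1.1728 0.0657 0.0697] 0.0841
post? [214  90  16  23 124] [ 0.8995 -0.1054  0.0708] 0.0827
post? [ 96 108  12  15 102] [1.0898 0.1204 0.0696] 0.085
post? [147 114  19  12 149] [0.9715 0.0489 0.0692] 0.0848
post? [169 115  46  25 383] [0.8628 0.0229 0.0716] 0.0849
post? [ 94 157  26  21 247] [0.9131 0.2263 0.0702] 0.085
post? [387 170  10  11  81] [ 0.4198 -0.1472  0.0651] 0.073
post? [162 193  36  29 436] [0.6936 0.2082 0.0726] 0.0849
post? [289 254  11  12 106] [0.4455 0.1547 0.0658] 0.0719
post? [228 263  13  12 106] [0.515  0.2393 0.0706] 0.0849
post? [601 367   9  13  52] [-0.0654  0.0303  0.0776] 0.0845
```

Run:
```python
from rig import robot
from h import *
H={}
for n in ("top","scene"):
    z=np.load(n+"0.npz");m=robot.camera_model(n);W=cloud(m,z["d"])[z["d"]>0]
    xs=np.arange(-.1,.8,.1);ys=np.arange(-.8,.31,.1)
    print(n,'rows x, cols y',np.round(ys,1))
    for x in xs:
        print(round(x,1),[ (lambda s: int(s.max()*1000) if len(s)>5 else None)(W[(abs(W[:,0]-x)<.05)&(abs(W[:,1]-y)<.05)][:,2]) for y in ys])
p,d=robot.camera("wrist");cv2.imwrite("pics/w0.png",p)
```

```text
top rows x, cols y [-0.8 -0.7 -0.6 -0.5 -0.4 -0.3 -0.2 -0.1 -0.   0.1  0.2  0.3]
-0.1 [None, None, None, None, None, None, None, None, None, None, None, -791]
0.0 [None, None, None, None, -789, -786, -692, None, None, None, -791, -784]
0.1 [None, None, None, None, None, -262, -687, -453, -539, -16, -20, -787]
0.2 [None, None, -788, -785, -792, 385, 356, -689, 364, 349, -13, -787]
0.3 [None, None, None, -789, 41, 489, 492, 494, 453, 352, 5, 2]
0.4 [None, None, None, 277, 442, 464, 73, 72, 6, 73, 75, 5]
0.5 [None, None, None, 321, 420, 43, 18, 18, 7, 73, 92, 11]
0.6 [None, None, None, 340, 413, 325, 33, 24, 5, 24, 88, 86]
0.7 [None, 15, 29, 314, 325, 20, 23, 395, 408, 394, 109, 5]
scene rows x, cols y [-0.8 -0.7 -0.6 -0.5 -0.4 -0.3 -0.2 -0.1 -0.   0.1  0.2  0.3]
-0.1 [None, None, None, None, None, None, None, 2, 208, 117, None, None]
0.0 [None, None, None, None, None, None, None, None, 348, 344, None, None]
0.1 [None, None, 341, 336, None, 152, 376, 370, 344, 318, 3, None]
0.2 [None, 323, 375, 375, 423, 370, 374, 543, 542, 382, 0, None]
0.3 [None, None, None, -790, -711, 408, 2, 530, 520, 354, 3, 1]
0.4 [-791, -790, -787, 250, 389, 402, 70, 73, 3, 71, 71, 2]
0.5 [-792, -785, 37, 324, 329, 232, 15, 16, 3, 69, 90, 13]
0.6 [None, None, 123, 284, 328, 322, 32, 22, 3, 22, 86, 85]
0.7 [35, 37, 31, 237, 265, 17, 20, 392, 429, 435, 107, 4]
```

View pics/w0.png

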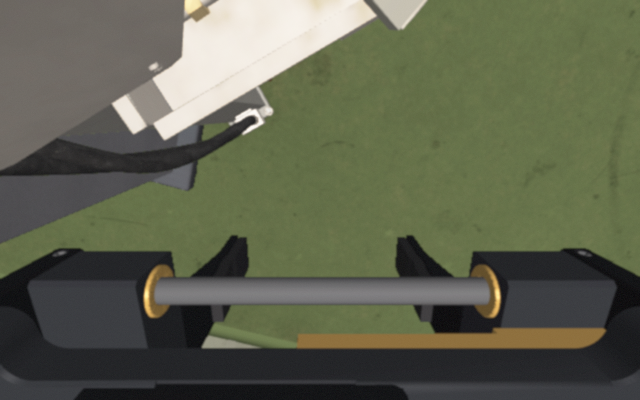

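The wrist view shows the open gripper over the floor, clear of the table. A machine panel is ahead on the left, around (200,80). I'll lift first, then chart that machine.

drive_tool(
  series=[
    [0,0,-0.03,0,0,0,1],
    [0,0,-0.03,0,0,0,1],
  ],
)

```text
time: 0.4
position: [0.1725, -0.6001, 0.2823]
tool_rot: [0.99, 0.139, 0.0, -0.001]
ft_force: [0.1, -0.4, 0.0]
grip_width: 0.0871
```

Run:
```python
from rig import robot
from h import *
z=np.load("top0.npz");m=robot.camera_model("top");W=cloud(m,z["d"])
for v in range(130,400,24):
    print(v,[(u,)+tuple((W[v,u]*100).round().astype(int).tolist()) if z["d"][v,u]>0 else (u,) for u in range(370,640,30)])
p,d=robot.camera("wrist");m=robot.camera_model("wrist");W=cloud(m,d)
print('wrist',np.round(-np.array(m["R"]).T@m["t"],3),robot.get_obs()["position"],robot.get_obs()["q"])
for v in range(0,260,30):
    print(v,[tuple((W[v,u]*100).round().astype(int).tolist()) if d[v,u]>0 else 0 for u in range(0,640,70)])
```

```text
130 [(370, 70, -13, 0), (400, 69, -19, 2), (430, 70, -26, 0), (460, 70, -32, 0), (490, 69, -39, 0), (520, 69, -45, 0), (550, 59, -35, 31), (580, 62, -45, 21), (610, 57, -39, 37)]
154 [(370, 65, -13, 0), (400, 64, -19, 0), (430, 64, -25, 1), (460, 64, -32, 0), (490, 64, -38, 0), (520, 64, -45, 0), (550, 56, -35, 30), (580, 55, -38, 32), (610, 54, -39, 36)]
178 [(370, 59, -13, 0), (400, 59, -19, 0), (430, 59, -25, 0), (460, 59, -32, 0), (490, 59, -38, 0), (520, 59, -44, 1), (550, 53, -38, 25), (580, 53, -41, 27), (610, 51, -42, 32)]
202 [(370, 54, -13, 0), (400, 54, -19, 0), (430, 54, -25, 0), (460, 54, -31, 0), (490, 54, -38, 0), (520, 54, -44, 0), (550, 50, -40, 19), (580, 50, -43, 22), (610, 49, -44, 28)]
226 [(370, 49, -12, 0), (400, 49, -19, 0), (430, 49, -25, 0), (460, 49, -31, 0), (490, 49, -37, 0), (520, 48, -41, 4), (550, 47, -43, 13), (580, 47, -48, 12), (610, 46, -47, 23)]
250 [(370, 44, -12, 1), (400, 44, -18, 2), (430, 44, -25, 0), (460, 44, -31, 0), (490, 44, -36, 1), (520, 43, -41, 4), (550, 43, -47, 3), (580, 43, -47, 13), (610, 42, -40, 32)]
274 [(370, 39, -12, 1), (40
[... 2007 characters left out ...]
, (47, -150, -78), (55, -177, -78)]
150 [(16, -36, 22), (14, -34, 13), (9, -29, -10), (9, -36, -28), (5, -47, -80), (13, -74, -79), (21, -102, -79), (29, -129, -79), (37, -156, -78), (44, -184, -79)]
180 [(2, -15, 0), (-2, -13, -16), (-9, -13, -42), (-15, -22, -80), (-7, -50, -79), (1, -78, -79), (9, -106, -79), (17, -135, -79), (25, -163, -78), (33, -191, -79)]
210 [(-3, -15, 0), (-9, -13, -17), (-37, 5, -80), (-29, -24, -80), (-20, -53, -80), (-12, -82, -79), (-3, -111, -79), (5, -140, -78), (13, -169, -78), (22, -198, -78)]
240 [(-8, -15, 0), (-60, 34, -81), (-51, 4, -80), (-42, -26, -80), (-34, -56, -80), (-25, -86, -79), (-17, -117, -79), (-8, -147, -79), (1, -176, -78), (9, -207, -79)]
```

drive_tool(
  series=[
    [0,0,-0.04,0,0,0,1],
    [0,0,-0.05,0,0,0,1],
    [0,0,-0.05,0,0,0,1],
    [0,0,-0.05,0,0,0,1],
    [0,0,-0.04,0,0,0,1],
  ],
)

```text
time: 1.08
position: [0.1727, -0.6007, 0.5144]
tool_rot: [0.99, 0.139, -0.0, 0.001]
ft_force: [-0.4, -0.7, -0.2]
grip_width: 0.0872
```

Run:
```python
from rig import robot
from h import *
I=[]
for n in ("wrist","scene","top"):
    p,d=robot.camera(n);m=robot.camera_model(n);W=cloud(m,d);np.savez(n+"1.npz",p=p,d=d,W=W)
    I.append(cv2.resize(p,(400,250)))
I.append(np.zeros_like(I[0]));cv2.imwrite("pics/c1.png",np.vstack([np.hstack(I[:2]),np.hstack(I[2:])]))
print(robot.get_obs()["q"],robot.get_obs()["position"])
W=np.load("wrist1.npz")["W"];d=np.load("wrist1.npz")["d"]
for v in range(0,260,30):
    print(v,[tuple((W[v,u]*100).round().astype(int).tolist()) if d[v,u]>0 else 0 for u in range(0,640,70)])
```

```text
[-1.46944284e+00  3.58165593e-01  9.40505546e-01  1.85381372e-05
  1.83763255e+00 -1.78493405e-01] [ 0.17273203 -0.60130563  0.51480806]
0 [(25, -46, 56), (26, -47, 54), (28, -48, 51), (29, -50, 47), (32, -53, 41), (35, -58, 38), (35, -63, 41), (87, -116, -79), (95, -144, -78), (104, -173, -78)]
30 [(24, -45, 54), (25, -46, 52), (26, -47, 48), (28, -49, 43), (31, -52, 34), (34, -59, 32), (33, -64, 40), (77, -121, -79), (85, -150, -78), (93, -179, -78)]
60 [(21, -28, 37), (24, -44, 50), (25, -45, 45), (26, -48, 40), (32, -48, 4), (34, -61, 12), (57, -96, -79), (66, -126, -79), (75, -156, -78), (83, -186, -78)]
90 [(18, -27, 36), (22, -42, 47), (22, -43, 40), (23, -44, 27), (26, -50, 9), (37, -70, -79), (46, -101, -79), (54, -132, -79), (63, -162, -78), (72, -193, -77)]
120 [(14, -25, 34), (17, -34, 36), (18, -38, 32), (14, -30, -19), (15, -42, -80), (24, -74, -80), (33, -105, -79), (42, -137, -78), (51, -169, -79), (60, -201, -78)]
150 [(9, -21, 30), (2, -8, 1), (1, -13, -18), (6, -32, -16), (1, -45, -80), (11, -78, -80), (20, -111, -79), (29, -143, -79), (39, -176, -78), (48, -209, -78)]
180 [(-3, -6, 14), (-5, -9, 1), (-9, -13, -20), (-22, -16, -79), (-13, -49, -79), (-3, -83, -79), (6, -116, -79), (16, -149, -78), (25, -183, -78), (35, -218, -78)]
210 [(-53, 63, -57), (-13, -8, 0), (-48, 16, -80), (-38, -18, -80), (-29, -53, -80), (-18, -87, -79), (-9, -122, -79), (1, -156, -78), (11, -191, -78), (21, -226, -78)]
240 [(-68, 63, -58), (-75, 50, -81), (-65, 14, -80), (-55, -21, -80), (-45, -57, -80), (-34, -92, -79), (-24, -128, -79), (-14, -164, -78), (-4, -199, -78), (6, -235, -78)]
```

View pics/c1.png

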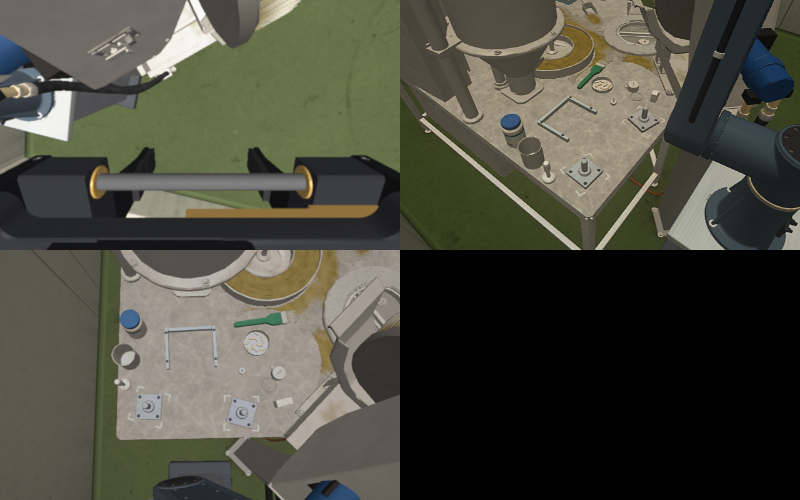

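The scene and top views show the feet and bay unchanged. A tall grey vessel with vertical sides stands between the tool and the feet (wrist view (100,40), top view (350,400)). I'll map how close it comes to the base axis and which way is free.

Run:
```python
from rig import robot
from h import *
P=[];C=[]
for n in ("wrist1","scene1","top1"):
    z=np.load(n+".npz");k=z["d"]>0;k[:, :]&=(z["p"].max(2).astype(int)-z["p"].min(2)<22)
    if n=="wrist1":k[240:]=0
    P.append(np.c_[z["W"][k],z["p"][k],np.full(k.sum(),"wst".index(n[0]))])
P=np.vstack(P);r=np.hypot(P[:,0],P[:,1]);a=np.degrees(np.arctan2(P[:,1],P[:,0]))
for z0,z1 in((.05,.2),(.2,.35),(.35,.5),(.5,.7)):
  for A in range(-80,-10,5):
    k=(P[:,2]>z0)&(P[:,2]<z1)&(abs(a-A)<2.5)&(r<.8)
    if k.sum()>10:
        s=[]
        for c in range(3):
            kk=k&(P[:,6]==c)
            if kk.sum()>10:
                q=np.percentile(r[kk],2);b=kk&(r<q+.03);s.append(("wst"[c],round(q,3),np.median(P[b,3:6],0).astype(int).tolist()))
        print(z0,A,s)
```

```text
0.05 -80 [('w', np.float64(0.068), [69, 62, 55])]
0.05 -75 [('w', np.float64(0.068), [70, 65, 61])]
0.05 -70 [('w', np.float64(0.221), [35, 35, 36]), ('s', np.float64(0.201), [16, 17, 17])]
0.05 -65 [('w', np.float64(0.23), [37, 36, 37]), ('s', np.float64(0.196), [17, 18, 18])]
0.05 -60 [('w', np.float64(0.224), [68, 69, 69]), ('s', np.float64(0.2), [17, 18, 18])]
0.05 -55 [('w', np.float64(0.59), [227, 234, 239]), ('s', np.float64(0.304), [81, 94, 102]), ('t', np.float64(0.297), [149, 157, 166])]
0.05 -50 [('w', np.float64(0.07), [87, 83, 75]), ('s', np.float64(0.298), [80, 93, 101]), ('t', np.float64(0.296), [94, 101, 107])]
0.05 -45 [('w', np.float64(0.075), [92, 83, 73]), ('s', np.float64(0.516), [64, 74, 80]), ('t', np.float64(0.302), [95, 101, 107])]
0.05 -40 [('w', np.float64(0.069), [87, 78, 69]), ('s', np.float64(0.463), [64, 75, 81]), ('t', np.float64(0.314), [84, 89, 95])]
0.05 -35 [('w', np.float64(0.069), [87, 78, 69]), ('s', np.float64(0.641), [66, 78, 84]), ('t', np.float64(0.644), [74, 79, 84])]
0.05 -30 [('w', np.float64(0.069), [88, 79, 70])]
0.05 -25 [('w', np.floa
[... 1361 characters left out ...]
[('w', np.float64(0.366), [60, 60, 61]), ('s', np.float64(0.221), [21, 12, 4]), ('t', np.float64(0.409), [91, 97, 104])]
0.35 -50 [('t', np.float64(0.401), [92, 99, 105])]
0.35 -45 [('s', np.float64(0.493), [63, 74, 80]), ('t', np.float64(0.376), [89, 95, 101])]
0.35 -40 [('t', np.float64(0.658), [47, 50, 53])]
0.35 -35 [('t', np.float64(0.663), [48, 51, 55])]
0.35 -20 [('t', np.float64(0.286), [52, 48, 43])]
0.35 -15 [('s', np.float64(0.182), [30, 29, 25]), ('t', np.float64(0.277), [52, 47, 42])]
0.5 -75 [('w', np.float64(0.575), [32, 34, 33])]
0.5 -60 [('w', np.float64(0.489), [99, 105, 110])]
0.5 -20 [('s', np.float64(0.189), [21, 16, 11])]
0.5 -15 [('s', np.float64(0.183), [25, 22, 18])]
```

drive_tool(
  series=[
    [0,0,-0.05,0,0,0,1],
    [0,0,-0.05,0,0,0,1],
    [0,0,-0.05,0,0,0,1],
    [0,0,-0.05,0,0,0,1],
    [0,0,-0.04,0,0,0,1],
  ],
)

```text
time: 1.85
position: [0.1679, -0.5869, 0.7256]
tool_rot: [0.99, 0.139, 0.001, 0.002]
ft_force: [0.2, -0.8, -0.4]
grip_width: 0.0872
```

Run:
```python
from rig import robot
from h import *
p,d=robot.camera("wrist");m=robot.camera_model("wrist");W=cloud(m,d);np.savez("wrist2.npz",p=p,d=d,W=W)
cv2.imwrite("pics/w2.png",p)
print(robot.get_obs()["q"],robot.get_obs()["position"],np.round(m["R"],2))
for v in range(0,240,24):
    print(v,[tuple((W[v,u]*100).round().astype(int).tolist()) if d[v,u]>0 else 0 for u in range(0,640,70)])
```

```text
[-1.47651236  0.45479621  0.21935382  0.00395532  2.45214633 -0.18203965] [ 0.16744041 -0.58344654  0.73179062] [[ 0.28 -0.96  0.02]
 [-0.92 -0.26  0.29]
 [-0.28 -0.09 -0.96]]
0 [(26, -11, 42), (39, 63, -68), (31, -33, 48), (29, -47, 65), (31, -51, 64), (36, -56, 53), (40, -65, 47), (96, -123, -79), (105, -155, -77), (115, -189, -78)]
24 [(23, -12, 43), (29, 63, -69), (39, 39, -81), (28, -47, 65), (31, -51, 59), (35, -57, 48), (77, -94, -79), (87, -128, -79), (96, -161, -78), (106, -195, -78)]
48 [(20, -12, 43), (19, 63, -70), (26, -27, 36), (27, -47, 63), (30, -50, 51), (34, -58, 41), (67, -98, -79), (77, -132, -79), (87, -167, -79), (97, -201, -78)]
72 [(15, -2, 32), (15, 12, -2), (22, -28, 37), (25, -45, 57), (28, -49, 37), (32, -60, 30), (57, -102, -79), (67, -137, -78), (77, -172, -78), (86, -206, -77)]
96 [(11, -2, 32), (15, -17, 37), (18, -27, 36), (22, -42, 48), (25, -46, 4), (36, -71, -79), (46, -106, -78), (56, -142, -77), (66, -178, -78), (76, -213, -77)]
120 [(7, -2, 32), (12, -17, 37), (8, -9, 0), (17, -37, 29), (14, -40, -65), (24, -75, -79), (34, -111, -79), (45, -148, -79), (55, -184, -78), (65, -220, -78)]
144 [(3, -4, 34), (2, -6, 21), (1, -10, 1), (-4, -13, -52), (1, -42, -79), (12, -79, -79), (22, -116, -79), (33, -153, -78), (44, -190, -78), (54, -227, -77)]
168 [(-1, -4, 34), (-3, -5, 20), (-6, -10, 0), (-23, -7, -81), (-12, -45, -79), (-1, -83, -79), (10, -120, -78), (21, -158, -78), (32, -197, -78), (42, -235, -77)]
192 [(-7, -2, 33), (-55, 63, -74), (-13, -11, 0), (-36, -9, -80), (-25, -48, -79), (-14, -87, -79), (-3, -125, -78), (8, -165, -79), (19, -204, -78), (30, -243, -77)]
216 [(-56, 64, -36), (-70, 63, -75), (-62, 27, -80), (-51, -12, -80), (-39, -52, -79), (-28, -91, -79), (-17, -131, -79), (-6, -171, -79), (6, -210, -77), (17, -251, -78)]
```

View pics/w2.png

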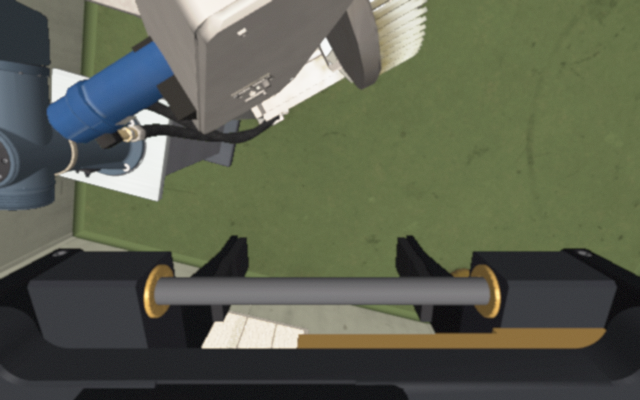

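The wrist view shows the machine's box top (z about 0.65) at (270,60), a blue motor at (110,100) and the arm's shoulder at (25,130). I can swing over the top if I stay above about 0.75, so I'll pull in, rise and then swing.

drive_tool(
  series=[
    [0,-0.03,-0.02,0,0,0,1],
    [0,-0.04,-0.02,0,0,0,1],
    [0,-0.04,-0.02,0,0,0,1],
    [0,-0.04,-0.01,0,0,0,1],
    [0,0,0,0,0,0,1],
  ],
)

```text
time: 2.52
position: [0.126, -0.4345, 0.8029]
tool_rot: [0.99, 0.139, 0.0, 0.012]
ft_force: [-0.4, 1.1, -0.1]
grip_width: 0.0868
```

drive_tool(
  series=[
    [0.04,0.0,0,0,0,0,1],
    [0.04,-0.005,0,0,0,0,1],
    [0.04,-0.01,0,0,0,0,1],
    [0.04,-0.015,0,0,0,0,1],
    [0.035,-0.015,0,0,0,0,1],
  ],
)

```text
time: 3.15
position: [0.3029, -0.3421, 0.797]
tool_rot: [0.99, 0.14, 0.001, 0.007]
ft_force: [-0.1, -0.3, -0.9]
grip_width: 0.0869
```

drive_tool(
  series=[
    [0.035,-0.03,0,0,0,0,1],
    [0.035,-0.03,0,0,0,0,1],
    [0.035,-0.03,0,0,0,0,1],
    [0.035,-0.03,0,0,0,0,1],
    [0.025,-0.03,0,0,0,0,1],
  ],
)

```text
time: 3.78
position: [0.4202, -0.1516, 0.7947]
tool_rot: [0.99, 0.14, 0.001, 0.007]
ft_force: [0.3, -0.2, -0.4]
grip_width: 0.0869
```

Run:
```python
from rig import robot
print(robot.get_obs())
```

```text
{'time': 3.775, 'q': array([-0.59101978,  0.18108796,  0.45437678, -0.01486969,  2.49557776,
        0.6872014 ]), 'joint_velocities': array([ 7.02034460e-01,  1.25842580e-02, -7.64275393e-03, -1.43116376e-02,
        1.38706289e-05,  6.90934127e-01]), 'joint_torque': array([-2.59511054e+00, -2.87867385e+01, -1.83948004e+01,  4.86979354e-02,
        2.46983866e-02, -4.41363417e-01]), 'position': array([ 0.420232  , -0.15160777,  0.79466662]), 'tool_rot': array([9.90146718e-01, 1.39863859e-01, 9.16940175e-04, 6.83642930e-03]), 'ft_force': array([ 0.34584705, -0.22659688, -0.4434678 ]), 'moment': array([-0.02756405, -0.02094393, -0.00254252]), 'grip_width': 0.08694544931621837}
```

drive_tool(
  series=[
    [0,0,0.05,0.8,0,0,1],
    [0,0,0.06,0,0,0,1],
    [0,0,0.06,0,0,0,1],
    [0,0,0.06,0,0,0,1],
    [0,0,0.06,0,0,0,1],
  ],
)

```text
time: 4.4
position: [0.4185, -0.1529, 0.5031]
tool_rot: [0.99, 0.139, 0.0, 0.0]
ft_force: [1.2, -0.4, 1.3]
grip_width: 0.0874
```

drive_tool(
  series=[
    [0,0,0.06,0,0,0,1],
    [0,0,0.06,0,0,0,1],
    [0,0,0.06,0,0,0,1],
    [0,0,0.06,0,0,0,1],
    [0,0,0.06,0,0,0,1],
  ],
)

```text
time: 5.03
position: [0.4186, -0.153, 0.2039]
tool_rot: [0.99, 0.139, 0.001, 0.001]
ft_force: [1.5, -1.4, -1.5]
grip_width: 0.0869
```

```bash
cat >> h.py <<'E'
def look(robot,cam,guess,r=0.05):
    "post-top centre near guess, by depth cluster then circle of its outline cast on z=.07"
    p,d=robot.camera(cam);m=robot.camera_model(cam);W=cloud(m,d)
    k=(d>0)&(W[...,2]>.058)&(W[...,2]<.082)&(np.hypot(W[...,0]-guess[0],W[...,1]-guess[1])<r)
    v,u=np.nonzero(k)
    return p,(np.round(np.median(W[k],0),4) if len(u) else None),len(u)
def plan(o,tgt):
    "tool-frame shift to bring the TCP to tgt"
    R=Ro.from_quat(o["tool_rot"]);return np.round(R.inv().apply(np.array(tgt)-o["position"]),4)
E
python3 - <<'E'
from rig import robot
from h import *
o=robot.get_obs();print(o["position"],o["tool_rot"],o["ft_force"],o["q"])
p,c,n=look(robot,"wrist",(.42,-.15));cv2.imwrite("pics/w3.png",p);print(c,n)
p,c,n=look(robot,"scene",(.42,-.15));print(c,n)
E
```

```text
[ 0.41856766 -0.15298324  0.20385435] [9.90232582e-01 1.39420527e-01 8.63577208e-04 7.77392299e-04] [ 1.49683852 -1.35572524 -1.48887665] [-6.02149302e-01  3.15907670e-01  1.88819813e+00  2.62793491e-05
  9.35163074e-01  6.88878853e-01]
[ 0.4147 -0.1477  0.0632] 276
[ 0.4198 -0.1473  0.0675] 70
```

View pics/w3.png

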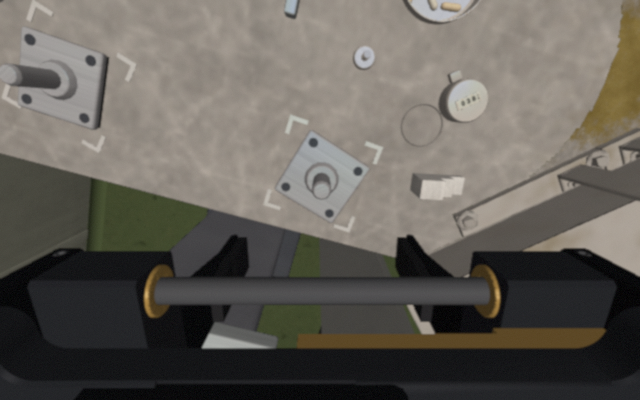

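The wrist view shows the right foot's post at (321,185), between the fingers, and the left foot's at (45,78). I'll go down and grip lightly.

drive_tool(
  series=[
    [0.002,-0.003,0.05,0,0,0,1],
    [0,0,0.05,0,0,0,1],
    [0,0,0.04,0,0,0,1],
    [0,0,0.03,0,0,0,1],
    [0,0,0,0,0,0,1],
  ],
)

```text
time: 5.75
position: [0.4203, -0.15, 0.0357]
tool_rot: [0.99, 0.139, -0.0, -0.0]
ft_force: [-0.0, -0.2, -0.4]
grip_width: 0.087
```

Run:
```python
from rig import robot
o=robot.get_obs();print(o["position"],o["tool_rot"],o["ft_force"],o["time"])
```

```text
[ 0.42031047 -0.15004143  0.03568435] [ 9.90233774e-01  1.39416614e-01 -2.09947907e-04 -1.90409022e-04] [-0.04201435 -0.16934844 -0.36616147] 5.75
```

drive_tool(
  series=[
    [0,0,0,0,0,0,0],
    [0,0,0,0,0,0,0],
    [0,0,0,0,0,0,0],
    [0,0,0,0,0,0,0],
    [0,0,0,0,0,0,0],
  ],
  squeeze=10,
)

```text
time: 6.38
position: [0.4198, -0.1497, 0.0361]
tool_rot: [0.99, 0.139, 0.0, 0.0]
ft_force: [-0.5, 0.3, -0.4]
grip_width: 0.0453
```

drive_tool(
  series=[
    [0,0,0,0,0,0,0],
    [0,0,0,0,0,0,0],
    [0,0,0,0,0,0,0],
    [0,0,0,0,0,0,0],
    [0,0,0,0,0,0,0],
  ],
)

```text
time: 7.0
position: [0.4201, -0.15, 0.0359]
tool_rot: [0.99, 0.139, 0.0, 0.0]
ft_force: [1.6, -1.5, -2.5]
grip_width: 0.0195
```

drive_tool(
  series=[
    [0.005,0,0,0,0,0,0],
    [0.008,0,0,0,0,0,0],
    [0.008,0,0,0,0,0,0],
  ],
)

```text
time: 7.38
position: [0.4398, -0.1432, 0.0358]
tool_rot: [0.99, 0.14, -0.001, -0.0]
ft_force: [-1.6, -0.8, 0.1]
grip_width: 0.0193
```

drive_tool(
  series=[
    [0.008,0,0,0,0,0,0],
    [0.008,0,0,0,0,0,0],
  ],
)

```text
time: 7.62
position: [0.4557, -0.1391, 0.0358]
tool_rot: [0.99, 0.14, -0.0, -0.0]
ft_force: [-2.6, -0.1, 0.5]
grip_width: 0.0197
```

drive_tool(
  series=[
    [0.008,0,0,0,0,0,0],
    [0.008,0,0,0,0,0,0],
  ],
)

```text
time: 7.88
position: [0.4711, -0.1348, 0.0359]
tool_rot: [0.99, 0.139, -0.0, -0.0]
ft_force: [-2.0, -0.9, -0.6]
grip_width: 0.0197
```

drive_tool(
  series=[
    [0.008,0,0,0,0,0,0],
    [0.008,0,0,0,0,0,0],
  ],
)

```text
time: 8.12
position: [0.4865, -0.1304, 0.0359]
tool_rot: [0.99, 0.139, -0.0, -0.0]
ft_force: [-2.4, -0.7, 0.4]
grip_width: 0.0195
```

drive_tool(
  series=[
    [0.008,0,0,0,0,0,0],
    [0.008,0,0,0,0,0,0],
  ],
)

```text
time: 8.38
position: [0.5018, -0.126, 0.0359]
tool_rot: [0.99, 0.139, -0.0, -0.0]
ft_force: [-1.8, -1.6, 0.3]
grip_width: 0.0196
```

drive_tool(
  series=[
    [0,0,0,0,0,0,1],
    [0,0,0,0,0,0,1],
    [0,0,0,0,0,0,1],
    [0,0,0,0,0,0,1],
    [0,0,-0.02,0,0,0,1],
  ],
)

```text
time: 9.0
position: [0.5003, -0.1258, 0.0551]
tool_rot: [0.99, 0.139, -0.001, -0.001]
ft_force: [0.5, -0.5, 0.1]
grip_width: 0.0615
```

drive_tool(
  series=[
    [0,0,-0.05,0,0,0,1],
    [0,0,-0.05,0,0,0,1],
    [0,0,0,0,0,0,1],
  ],
)

```text
time: 9.38
position: [0.504, -0.1274, 0.1597]
tool_rot: [0.99, 0.139, 0.004, 0.003]
ft_force: [-0.1, 0.6, 0.4]
grip_width: 0.085
```

Run:
```python
from rig import robot
from h import *
o=robot.get_obs();print(o["position"],o["tool_rot"],o["ft_force"],o["time"],o["q"])
for n,g in(("top",(.5,-.126)),("top",(.446,.15)),("scene",(.446,.15))):print(n,look(robot,n,g)[1:])
print(plan(o,(.446,.150,.155)))
```

```text
[ 0.5039778  -0.12743193  0.15967103] [0.99022445 0.13940388 0.00389258 0.00263656] [-0.10525053  0.58603679  0.4216301 ] 9.375 [-4.62887696e-01  4.73800841e-01  1.76544080e+00  8.93266691e-05
  8.92948339e-01  8.28131053e-01]
top (None, 0)
top (array([0.4457, 0.1476, 0.0706]), 89)
scene (array([0.445 , 0.1545, 0.0676]), 97)
[ 0.0208 -0.2827  0.003 ]
```

drive_tool(
  series=[
    [0.004,-0.055,0,0,0,0,1],
    [0.004,-0.057,0,0,0,0,1],
    [0.004,-0.057,0,0,0,0,1],
    [0.004,-0.057,0,0,0,0,1],
    [0.005,-0.057,0,0,0,0,1],
  ],
)

```text
time: 10.15
position: [0.4416, 0.1531, 0.1542]
tool_rot: [0.99, 0.139, -0.002, -0.0]
ft_force: [0.7, 0.4, 0.5]
grip_width: 0.0867
```

Run:
```python
from rig import robot
from h import *
for n,g in(("wrist",(.446,.15)),("scene",(.446,.15)),("top",(.502,-.126))):
    p,c,k=look(robot,n,g);print(n,c,k)
o=robot.get_obs();print(o["position"],o["tool_rot"],plan(o,(.446,.151,.036)))
```

```text
wrist [0.4463 0.1576 0.0696] 431
scene [0.4453 0.1545 0.0679] 98
top [ 0.5017 -0.1266  0.07  ] 89
[0.44099643 0.15382268 0.15429849] [ 9.89829367e-01  1.42243473e-01 -2.14705505e-03 -9.84427946e-05] [0.0045 0.0042 0.1183]
```

drive_tool(
  series=[
    [0.005,0.003,0.04,0,0,0,1],
    [0,0,0.04,0,0,0,0.8],
    [0,0,0.038,0,0,0,0.5],
    [0,0,0,0,0,0,0],
    [0,0,0,0,0,0,0],
  ],
  squeeze=10,
)

```text
time: 10.92
position: [0.4494, 0.1493, 0.0381]
tool_rot: [0.99, 0.139, -0.0, 0.0]
ft_force: [0.1, 0.0, 0.8]
grip_width: 0.0553
```

drive_tool(
  series=[
    [0,0,0,0,0,0,0],
    [0,0,0,0,0,0,0],
    [0,0,0,0,0,0,0],
    [0,0,0,0,0,0,0],
    [0,0,0,0,0,0,0],
  ],
)

```text
time: 11.55
position: [0.4492, 0.1507, 0.0385]
tool_rot: [0.99, 0.139, 0.0, -0.0]
ft_force: [-2.1, 3.5, 6.8]
grip_width: 0.0198
```

drive_tool(
  series=[
    [0,0,0,0,0,0,0],
    [0,0,0,0,0,0,0],
    [0,0,0,0,0,0,0],
  ],
)

```text
time: 11.92
position: [0.4492, 0.1507, 0.0385]
tool_rot: [0.99, 0.139, 0.0, -0.0]
ft_force: [-0.6, 3.1, 6.5]
grip_width: 0.0192
```

The grip presses down with 6.5 N, which would bias the comparison. I'll relieve it before dragging.

drive_tool(
  series=[
    [0,0,-0.0005,0,0,0,0],
    [0,0,0,0,0,0,0],
  ],
)

```text
time: 12.18
position: [0.4492, 0.1507, 0.0385]
tool_rot: [0.99, 0.139, 0.0, -0.0]
ft_force: [0.3, 5.4, 3.4]
grip_width: 0.0197
```

drive_tool(
  series=[
    [0.004,0.003,0,0,0,0,0],
    [0.006,0.005,0,0,0,0,0],
    [0.006,0.005,0,0,0,0,0],
  ],
)

```text
time: 12.55
position: [0.4601, 0.1425, 0.0381]
tool_rot: [0.99, 0.14, -0.008, -0.001]
ft_force: [-9.5, 4.7, 12.6]
grip_width: 0.0195
```

drive_tool(
  series=[
    [0.006,0.005,0,0,0,0,0],
    [0.006,0.005,0,0,0,0,0],
  ],
)

```text
time: 12.8
position: [0.4737, 0.1362, 0.0381]
tool_rot: [0.99, 0.14, -0.009, -0.001]
ft_force: [-10.5, 5.2, 12.3]
grip_width: 0.0193
```

drive_tool(
  series=[
    [0.006,0.005,0,0,0,0,0],
    [0.006,0.005,0,0,0,0,0],
  ],
)

```text
time: 13.05
position: [0.4881, 0.1299, 0.038]
tool_rot: [0.99, 0.14, -0.009, -0.001]
ft_force: [-10.5, 5.1, 11.8]
grip_width: 0.0198
```

drive_tool(
  series=[
    [0.006,0.005,0,0,0,0,0],
    [0.006,0.005,0,0,0,0,0],
  ],
)

```text
time: 13.3
position: [0.5023, 0.1238, 0.038]
tool_rot: [0.99, 0.14, -0.009, -0.001]
ft_force: [-11.1, 4.8, 11.7]
grip_width: 0.0196
```

drive_tool(
  series=[
    [0.006,0.005,0,0,0,0,0],
    [0.006,0.005,0,0,0,0,0],
  ],
)

```text
time: 13.55
position: [0.5167, 0.1176, 0.038]
tool_rot: [0.99, 0.14, -0.009, -0.002]
ft_force: [-11.2, 4.9, 12.2]
grip_width: 0.0197
```

Left foot: about 12 N at about 20.8 N total load, so a friction coefficient of about 0.58. Right foot: about 2.3 N at about 9 N, so about 0.26. The left one looks good, but I'll regrip without the preload and confirm.

drive_tool(
  series=[
    [0,0,0,0,0,0,0.6],
    [0,0,0,0,0,0,0.6],
    [0,0,0,0,0,0,0.6],
    [0,0,0,0,0,0,0.6],
  ],
)

```text
time: 14.05
position: [0.5255, 0.1167, 0.0383]
tool_rot: [0.99, 0.139, 0.0, 0.0]
ft_force: [-0.8, 0.3, 0.8]
grip_width: 0.0495
```

Run:
```python
from rig import robot
from h import *
for n in("wrist","scene","top"):
    p,c,k=look(robot,n,(.515,.117));print(n,c,k)
o=robot.get_obs();print(o["position"],o["tool_rot"],o["ft_force"],Ro.from_quat(o["tool_rot"]).as_matrix()[:,2])
R=Ro.from_quat(o["tool_rot"]);T=Ro.from_quat([.9902,.1395,0,0])
print('fix turn deg',(R.inv()*T).as_rotvec(degrees=True))
# bay bars from top, tops at z=.018
p,d=robot.camera("top");m=robot.camera_model("top");W=cloud(m,d)
k=(W[...,2]>.011)&(W[...,2]<.026)&(W[...,0]>.55)&(W[...,0]<.74)&(abs(W[...,1]-.008)<.11)&(p[...,0].astype(int)-p[...,2]>5)
v,u=np.nonzero(k);X=ray(m,np.c_[u,v],.018)[:,:2]
r=cv2.minAreaRect((X*1000).astype(np.float32));print(r,len(u))
```

```text
wrist [0.528  0.1167 0.0697] 1752
scene [0.5318 0.0927 0.0653] 27
top [0.5166 0.1048 0.0632] 2
[0.52532274 0.11677466 0.03835422] [9.90229594e-01 1.39446545e-01 7.91998485e-05 7.61214512e-05] [0.10504603 0.96637892 0.68118801] [ 1.78081814e-04 -1.28667137e-04 -9.99999976e-01]
fix turn deg [ 0.00990366 -0.00777002 -0.00653869]
((633.0388793945312, 2.8919296264648438), (165.68960571289062, 207.22482299804688), 0.41922909021377563) 820
```

drive_tool(
  series=[
    [-0.0095,-0.0025,0,0,0,0,0.6],
    [0,0,0,0,0,0,0.6],
  ],
)

```text
time: 14.5
position: [0.5136, 0.1167, 0.0382]
tool_rot: [0.99, 0.14, -0.001, -0.0]
ft_force: [0.5, -0.3, 0.3]
grip_width: 0.052
```

drive_tool(
  series=[
    [0,0,0,0,0,0,0],
    [0,0,0,0,0,0,0],
    [0,0,0,0,0,0,0],
    [0,0,0,0,0,0,0],
    [0,0,0,0,0,0,0],
  ],
  squeeze=10,
)

```text
time: 15.12
position: [0.5156, 0.1164, 0.0384]
tool_rot: [0.99, 0.139, 0.0, 0.0]
ft_force: [0.6, -1.4, -0.4]
grip_width: 0.0195
```

Run:
```python
from rig import robot
from h import *
o=robot.get_obs();print(o["position"],o["tool_rot"],o["ft_force"],o["moment"],o["grip_width"])
p,d=robot.camera("scene");q,d=robot.camera("wrist")
cv2.imwrite("pics/c4.png",np.hstack([cv2.resize(p[120:300,170:430],(400,277)),cv2.resize(q,(400,277))]))
```

```text
[0.51559175 0.11644317 0.03839189] [9.90226097e-01 1.39471206e-01 1.74667770e-04 1.68487590e-04] [ 0.56050532 -1.41128501 -0.36338535] [-0.20815984 -0.03970547 -0.01831083] 0.01953069867147147
```

View pics/c4.png

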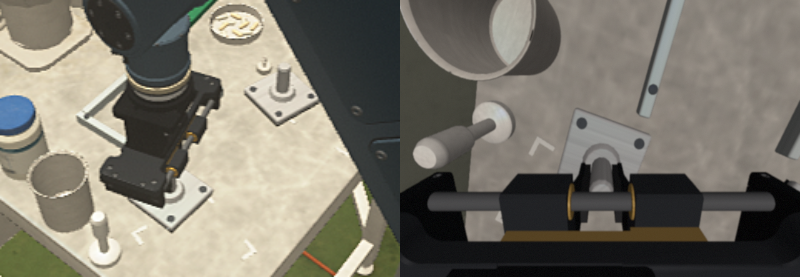

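The scene crop shows the gripper holding the left foot's post, with the foot flat. The wrist view shows the post centred between the pads at (600,175), and there is no preload now. I'll drag sideways to the bay's mouth while reading the force.

drive_tool(
  series=[
    [-0.002,0.006,0,0,0,0,0],
    [-0.003,0.01,0,0,0,0,0],
    [-0.003,0.01,0,0,0,0,0],
  ],
)

```text
time: 15.6
position: [0.5145, 0.0899, 0.0384]
tool_rot: [0.99, 0.139, -0.0, -0.001]
ft_force: [-1.8, 5.7, 0.1]
grip_width: 0.0191
```

drive_tool(
  series=[
    [-0.003,0.01,0,0,0,0,0],
    [-0.003,0.01,0,0,0,0,0],
    [-0.003,0.01,0,0,0,0,0],
  ],
)

```text
time: 15.98
position: [0.5139, 0.0586, 0.0384]
tool_rot: [0.99, 0.139, -0.0, -0.001]
ft_force: [0.2, 5.1, 1.1]
grip_width: 0.0197
```

drive_tool(
  series=[
    [-0.003,0.01,0,0,0,0,0],
    [-0.003,0.01,0,0,0,0,0],
    [-0.003,0.01,0,0,0,0,0],
  ],
)

```text
time: 16.35
position: [0.5134, 0.0273, 0.0384]
tool_rot: [0.99, 0.139, -0.001, -0.001]
ft_force: [0.0, 5.0, 0.4]
grip_width: 0.0194
```

Run:
```python
from rig import robot
from h import *
o=robot.get_obs();print(o["position"],o["tool_rot"],o["ft_force"],o["time"],o["grip_width"])
W=np.load("top0.npz");m=robot.camera_model("top");p=W["p"];d=W["d"];C=cloud(m,d)
# bay from first (unobstructed) top view, bars cast on z=.018
b=(p[...,0].astype(int)-p[...,2]>5);s=np.zeros_like(b);s[118:192,260:350]=1;b&=s
k,l,st,_=cv2.connectedComponentsWithStats(b.astype(np.uint8),connectivity=8)
i=1+st[1:,4].argmax();v,u=np.nonzero(l==i)
X=ray(m,np.c_[u,v],.018)[:,:2]*1000
print(cv2.minAreaRect(X.astype(np.float32)),st[i])
for nm,k in(("L",(X[:,1]>70)&(X[:,0]<695)),("R",(X[:,1]<-55)&(X[:,0]<695)),("B",(X[:,0]>695)&(abs(X[:,1]-8)<60))):
    Y=X[k];print(nm,len(Y),np.round(cv2.fitLine(Y.astype(np.float32),cv2.DIST_HUBER,0,.01,.01).ravel(),3),Y.min(0).round(),Y.max(0).round())
```

```text
[0.51335685 0.02734244 0.03835609] [ 9.90283628e-01  1.39058670e-01 -5.29531497e-04 -8.60929799e-04] [0.03838123 5.04732413 0.37949694] 16.35 0.019382874261927984
((645.1378173828125, 8.527297973632812), (137.92222595214844, 171.11509704589844), 1.8872926235198975) [264 121  84  68 883]
L 240 [9.99000e-01 3.40000e-02 6.33457e+02 8.91280e+01] [574.  83.] [694.  95.]
R 273 [ 9.9900e-01  3.2000e-02  6.3620e+02 -7.1812e+01] [579. -78.] [694. -65.]
B 238 [ 3.20000e-02 -9.99000e-01  7.09479e+02  7.77900e+00] [704. -52.] [715.  68.]
```

The drag with no preload is a steady 5.1 N against 2.3 N, so the left foot is the good one. Before entering the bay I'll check the hopper rim's clearance to the wrist and camera.

Run:
```python
from rig import robot
from h import *
o=robot.get_obs()
S=[np.load("top0.npz"),np.load("scene0.npz")]
C=[cloud(robot.camera_model(n),z["d"])[z["d"]>0] for n,z in zip(("top","scene"),S)]
p,d=robot.camera("wrist");m=robot.camera_model("wrist");print('cam',np.round(-np.array(m["R"]).T@m["t"],3))
k=d>0;k[230:]=0;C.append(cloud(m,d)[k])
for z in np.arange(.03,.5,.04):
    r=[]
    for c in C:
        q=c[(abs(c[:,2]-z-.02)<.02)&(c[:,0]>.6)&(c[:,0]<1)&(abs(c[:,1]-.01)<.13)]
        r.append((round(np.percentile(q[:,0],1),3),len(q)) if len(q)>8 else None)
    print(round(z,2),r)
```

```text
cam [0.591 0.048 0.201]
0.03 [(np.float64(0.84), 64), (np.float64(0.841), 1091), None]
0.07 [None, (np.float64(0.842), 724), None]
0.11 [None, (np.float64(0.815), 341), None]
0.15 [None, (np.float64(0.789), 532), None]
0.19 [None, (np.float64(0.764), 778), None]
0.23 [None, (np.float64(0.748), 610), None]
0.27 [(np.float64(0.707), 4457), (np.float64(0.708), 2631), None]
0.31 [(np.float64(0.732), 2384), (np.float64(0.732), 2403), None]
0.35 [(np.float64(0.732), 2201), (np.float64(0.733), 2623), None]
0.39 [(np.float64(0.731), 542), (np.float64(0.733), 2349), None]
0.43 [None, (np.float64(0.743), 421), None]
0.47 [None, None, None]
```

drive_tool(
  series=[
    [-0.002,0.008,0,0,0,0,0],
    [-0.002,0.008,0,0,0,0,0],
    [0.008,0.0022,0,0,0,0,0],
    [0.0095,0.0026,0,0,0,0,0],
    [0.0095,0.0026,0,0,0,0,0],
  ],
)

```text
time: 17.02
position: [0.5357, 0.0114, 0.0379]
tool_rot: [0.99, 0.14, -0.008, -0.002]
ft_force: [-8.9, -0.1, 7.8]
grip_width: 0.0197
```

drive_tool(
  series=[
    [0.0095,0.0026,0,0,0,0,0],
    [0.0095,0.0026,0,0,0,0,0],
    [0.0095,0.0026,0,0,0,0,0],
    [0.0095,0.0026,0,0,0,0,0],
  ],
)

```text
time: 17.52
position: [0.5753, 0.0118, 0.0379]
tool_rot: [0.99, 0.14, -0.008, -0.002]
ft_force: [-10.3, -0.3, 8.2]
grip_width: 0.0196
```

drive_tool(
  series=[
    [0.0095,0.0026,0,0,0,0,0],
    [0.0095,0.0026,0,0,0,0,0],
    [0.0095,0.0026,0,0,0,0,0],
  ],
)

```text
time: 17.9
position: [0.6051, 0.012, 0.0379]
tool_rot: [0.99, 0.14, -0.007, -0.001]
ft_force: [-10.2, 0.0, 8.0]
grip_width: 0.0196
```

drive_tool(
  series=[
    [0.0095,0.0026,0,0,0,0,0],
    [0.0095,0.0026,0,0,0,0,0],
    [0.006,0.0016,0,0,0,0,0],
    [0,0,0,0,0,0,0],
  ],
)

```text
time: 18.4
position: [0.6335, 0.012, 0.038]
tool_rot: [0.99, 0.14, -0.005, -0.001]
ft_force: [-6.1, -0.0, 5.7]
grip_width: 0.0197
```

drive_tool(
  series=[
    [0,0,0,0,0,0,0.6],
    [0,0,0,0,0,0,0.6],
    [0,0,0,0,0,0,0.6],
    [0,0,0,0,0,0,0.6],
    [0,0,-0.02,0,0,0,0.6],
  ],
)

```text
time: 19.02
position: [0.6362, 0.012, 0.0575]
tool_rot: [0.99, 0.139, -0.002, -0.001]
ft_force: [0.2, -0.6, -0.5]
grip_width: 0.0512
```

drive_tool(
  series=[
    [0,0,-0.03,0,0,0,0.6],
    [-0.04,-0.01,-0.02,0,0,0,0.6],
    [-0.06,-0.015,0,0,0,0,0.6],
    [-0.06,-0.015,0,0,0,0,0.6],
    [-0.04,-0.01,0,0,0,0,0.6],
  ],
)

```text
time: 19.65
position: [0.4287, 0.0051, 0.1097]
tool_rot: [0.99, 0.14, -0.0, 0.0]
ft_force: [-0.3, 0.4, 0.0]
grip_width: 0.0519
```

drive_tool(
  series=[
    [0,0,0,0,0,0,0.6],
    [0,0,0,0,0,0,0.6],
  ],
)

```text
time: 19.9
position: [0.4339, 0.0041, 0.1095]
tool_rot: [0.99, 0.139, 0.002, 0.001]
ft_force: [1.6, 0.1, -0.0]
grip_width: 0.0523
```

Run:
```python
from rig import robot
from h import *
o=robot.get_obs();print(o["position"],o["ft_force"],o["time"])
for n,g in(("top",(.633,.012)),("scene",(.633,.012)),("top",(.502,-.126)),("scene",(.502,-.126))):
    p,c,k=look(robot,n,g);print(n,c,k)
    if n=="top" and g[0]>.6: cv2.imwrite("pics/end.png",cv2.resize(p[100:300,180:460],(700,500)))
```

```text
[0.43390081 0.00411683 0.10952927] [ 1.57740623  0.06034206 -0.02107895] 19.9
top [0.631  0.0105 0.0699] 85
scene [0.6316 0.0155 0.0678] 69
top [ 0.5017 -0.1266  0.0698] 89
scene None 0
```

View pics/end.png

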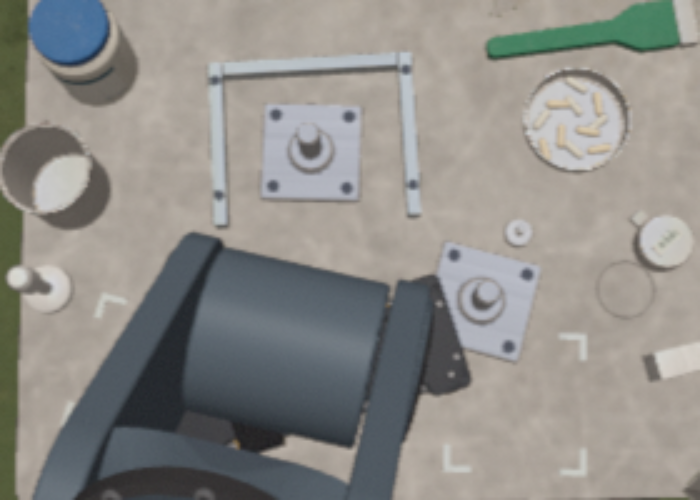

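The top view shows the left foot inside the bay, flange (262-360, 103-200) with the front ends at row 220. The right foot stands outside at (485,297). I'll lift a little and hand in.

drive_tool(
  series=[
    [0,0,-0.05,0,0,0,0.6],
    [0,0,-0.04,0,0,0,0.6],
    [0,0,0,0,0,0,0.6],
    [0,0,0,0,0,0,0.6],
  ],
)

```text
time: 20.6
position: [0.4314, 0.0048, 0.1979]
tool_rot: [0.99, 0.14, -0.0, -0.0]
ft_force: [0.3, -0.4, -0.7]
grip_width: 0.0521
```

```bash
python3 -c "
from rig import robot
o=robot.get_obs();print(o['position'],o['ft_force'],o['time']);print(robot.hand_in())"
```

```text
[0.4313715  0.00482538 0.19794348] [ 0.32487869 -0.44686374 -0.665977  ] 20.6
the job is handed in; nothing more can be done
None
```

The left foot is the good one. It is now in the bay, the slick right foot stands outside, and I handed the job in at 20.6 s.

- **Drag test:** I dragged both feet by the post. The right foot moved about 8.5 cm and took about 2.3 N. The left foot moved about 7.5 cm and took about 12 N, but the grip was pressing it down with about 12 N. After regripping with no load it took a steady 5.1 N. The right foot's 2.3 N is above the stated 0.6–1.2 N, but within the 2 N a stiff grip can add.
- **Good foot, last check:** in the top view its post is at (0.631, 0.011) m, about 8 mm in front of the bay's measured centre (0.6385, 0.009). Its flange looks wholly behind the open front and it is flat.
- **Slick foot, last check:** in the top view its post is at (0.502, -0.127) m, about 19 cm from the bay's centre, and it is standing. The scene camera could not see it because the arm was in the way.
- **Disagreement:** the scene camera put the good foot's post about 5 mm further left in y than the top camera did, well inside the margin.
- **Robot:** the gripper was open and clear of everything. The force reading was under 1 N.

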